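# Scrape slate chips off a rocking board into the tray

## Task

Take the scraper by its handle and wipe the three slate chips off the bamboo work board into the open tray at one end, in a stroke that begins behind the chips at the other end. The board rocks on its strip, so feel for it: keep the blade pressed on it lightly but surely all along the stroke, never hard, and do not touch the chips with the fingers. Then stand the scraper upright in the middle of its mat again and leave the things on the turntable alone.

Things in the scene. Friction and masses are not known exactly. Their poses are not given: they have to be found in the camera images.
- scraper: hand scraper standing on its blade on the mat: white blade 16 mm thick (x), 130 mm wide (y), 34 mm high; black flange 30 x 96 mm, 32 to 40 mm up; black handle 24 mm thick (x), 90 mm wide (y), from 38 to 84 mm up, to be gripped across its 24 mm. About 170 g. Origin: centre of the blade's lower face; z up the handle
- mat: thin dark grey mat 100 (x) x 160 (y) x 4 mm, fixed, on which the scraper stands with its blade along y; origin: centre of its underside
- board: bamboo board 280 (x) x 170 (y) x 10 mm; rails on the long edges stand 8 mm above its top, 150 mm apart; ends open. Top 60 mm above the table when level. Origin: centre of the underside (50 mm up); x along it, z up. It rocks about its y axis on a rubber strip, against foam: 8 N m per rad (120 mm out it sinks 1.8 mm per N; rigid at the middle), stops at 0.12 rad
- tray: open white plastic tray 110 (x) x 180 (y) x 32 mm high, walls and floor 4 to 5 mm, fixed to the table under one end of the board, whose end reaches 15 mm over it; it may be at either end. Origin: centre of the underside, 180 mm from the board's middle; x along the board
- case: closed flat case of the same size as the tray (110 x 180 x 32 mm), fixed at the other end of the board; not needed; origin: centre of the underside
- chip_a: slate chip, flat and dark grey, about 60 x 30 mm and 8 mm thick, lying on the board at first; origin: about the centre of its underside; z up
- chip_b: slate chip, flat and dark grey, about 60 x 30 mm and 8 mm thick, lying on the board at first; origin: about the centre of its underside; z up
- chip_c: slate chip, flat and dark grey, about 60 x 30 mm and 8 mm thick, lying on the board at first; origin: about the centre of its underside; z up
- supplement: a bystander on the turntable (26 mm high), leave alone; closed white bottle, 54 mm across, 105 mm high; origin: centre of its underside
- valve: a bystander on the turntable (26 mm high), leave alone; green plastic check valve, 74 mm long along x, 30 mm high; origin: centre of its underside
- glass_pipe: a bystander on the turntable (26 mm high), leave alone; bent glass inflow pipe, 16 mm thick, 120 mm long; origin under the pipe, near its middle
- spoon: a bystander on the turntable (26 mm high), leave alone; steel measuring spoon, 120 mm long along x
Things that resemble listed ones, but are neither listed nor needed, are in the scene too. What is shaped like the chip_a but green or yellow is not meant.

How it is judged:
On the way, in this order (a step that is already met when the one before it is completed fails the run):
1. the scraper blade is pressed on the board (over 3 N) at the end of the board away from the tray, behind all the chips (contact force between scraper and board above 3 N and horizontal distance between scraper and tray between 0.272 and 0.325 m), for 0.1 s.
2. the scraper blade is pressed on the board (over 3 N) a quarter of the way (contact force between scraper and board above 3 N and horizontal distance between scraper and tray between 0.21 and 0.25 m), for 0.1 s.
3. the scraper blade is pressed on the board (over 3 N) at the middle of the board (contact force between scraper and board above 3 N and horizontal distance between scraper and tray between 0.16 and 0.2 m), for 0.1 s.
4. the scraper blade is pressed on the board (over 3 N) three quarters of the way (contact force between scraper and board above 3 N and horizontal distance between scraper and tray between 0.11 and 0.15 m), for 0.1 s.
5. the scraper blade is pressed on the board (over 3 N) at the tray end (contact force between scraper and board above 3 N and horizontal distance between scraper and tray below 0.085 m), for 0.1 s.
At the end, for the whole second after the job is handed in: all three chips lie at rest inside the tray (centres within its walls, less than 40 mm above the table), and the scraper stands upright (within 0.1 rad) and at rest on its mat, its centre within 30 mm of the mat's centre (x of chip_a in the frame of tray between -0.053 and 0.053 m and y of chip_a in the frame of tray between -0.088 and 0.088 m and z of each of chip_a, chip_b, chip_c in the frame of tray below 0.04 m and linear speed of each of chip_a, chip_b, chip_c, scraper below 0.02 m/s and x of chip_b in the frame of tray between -0.053 and 0.053 m and y of chip_b in the frame of tray between -0.088 and 0.088 m and x of chip_c in the frame of tray between -0.053 and 0.053 m and y of chip_c in the frame of tray between -0.088 and 0.088 m and horizontal distance between scraper and mat below 0.03 m and height (world z) of scraper below 0.008 m and angle between scraper's own z axis and vertical below 0.1 rad); the robot touches nothing.
It fails at once if the scraper is pressed on the board with more than 30 N (contact force between scraper and board above 30 N).
It fails at once if the fingers touch a chip (contact force between the fingers and chip_a above 0.3 N or contact force between the fingers and chip_b above 0.3 N or contact force between the fingers and chip_c above 0.3 N).
It fails at once if a thing on the turntable is moved by more than 20 mm (distance of any of supplement, valve, glass_pipe, spoon from where it was at the start of the episode above 0.02 m).
It also fails if it takes over 69 s, if anything falls off the work surface, if the arm or the gripper's body presses on something with over 40 N, if the wrist force passes 120 N, or if a joint passes its speed limit or range.

## Robot

A 6-joint arm with a two-finger parallel gripper is mounted at the origin on the work surface. World frame = base frame: x ahead of the robot, y to its left, z up, the work surface at z = 0. Lengths are in m, angles in rad, forces in N, time in s.
With the tool pointing down it reaches from about 0.25 to 0.725 m from the base axis. Payload 4 kg.
Tool frame: the origin (TCP) lies midway between the tips of the shut fingers; the grasp point (between the pads) lies 19 mm behind it; z points along the fingers, y is the line along which they close (so a half turn about z gives the same grasp; the last joint's range is limited). The gripper opens to 85 mm and grips with 20 to 120 N. Pads are 22 mm wide; open, the fingers measure 114 mm over their backs; the gripper's body (76 mm by 85 mm) begins 54 mm behind the grasp point. The pads swing forward as they close: fully open they stand 13 mm farther back than shut.
Start: joints at [-1.254, 0.241, 0.005, 1.335, 0, 1.571], TCP at [0.156, -0.475, 0.231] pointing down, gripper open.
Joint ranges: [-2.72, 2.72], [-1.05, 1.87], [-1.09, 1.28], [-1.99, 2.15], [-1.42, 1.44], [-3.14, 3.14]. Speed limits (rad/s): [2.79, 2.79, 3.14, 3.14, 3.14, 3.14].

## Interface

Orientations are given as [roll, pitch, yaw] about the fixed x, y, z axes, in that order (R = Rz(yaw) Ry(pitch) Rx(roll)).
In Python, from bench import monitor, imaging, bot gives the robot as it stands.
- The arm moves only by the shell command python3 -m pendant 'ROWS' [FORCE]. ROWS is JSON, a list of rows, each a list of 5 numbers: the opening, from 0 (shut) to 1 (fully open), then the shift along the tool's x, y, z normalised to -1 to 1, where 1 is 12 cm, then the turn about the tool's z normalised to -1 to 1, where 1 is 180 degrees. A call has 1 to 5 rows; each row is the pose to reach, as a shift and turn from the pose commanded when the call began, along the tool's axes at that moment, turning the shorter way round; what a row does not reach only later rows make up. A row lasts 1/8 s, in which the tool goes at most 62.5 mm and 10.7 degrees, less where a joint would pass 70% of its speed; a pose out of reach is approached as far as the arm can. A call with a number of a shift or a turn outside -1 to 1 is refused whole. A call with a gripper value outside its range is refused whole. The fingers move at their own pace and stop on an object; FORCE is the grip in N (left out, the last holds). Time passes only in rows, so rows that repeat a pose let the fingers close. It gives the time, the measured TCP pose, the force, the opening and the grip force at its end, in the units of the state.
- monitor.sense(): the state, without advancing time (a new reading comes with each control period).
- imaging.grab_frame(name): name is "scene" or "top" or "wrist"; returns a dict with "frame" (384x512x3 uint8, red, green, blue), "depth" (384x512 float32, m along the optical axis (not along the pixel's ray), 0 where there is no reading), "fov_y" (degrees; the focal length in pixels is half the picture's height over the tangent of half this angle, whatever the lens; pixels are square), "cx", "cy" (the principal point, pixels), "R" (3x3) and "t" (3): a world point X has camera coordinates R X + t; the wrist camera has in their place "mount" (4x4, takes a point from camera to tool coordinates, whose origin is the TCP and whose axes are the flange's). Camera axes: x right, y down, z forward; pixel columns grow to the right and rows downward; lengths in m; the calibration is good to about 2 mm. A picture is of the moment at which its call begins: read the wrist's pose just before it.
- bot.sign_off(): hands the job in; it is judged then, once.
The state is a dict: "time_s": time; "joint_positions": joint angles; "qd": joint speeds; "tau": joint torques, N m; "position": TCP position; "ee_rot": TCP orientation; "contact_force": force on the tool from outside, world axes, zero at the start; "ft_torque": the same for the moment, N m; "finger_gap": finger opening in m; "gripper_force": force on a finger pad.
Only numpy, scipy, OpenCV 4.12 (cv2) and the standard library are available. Lean on these libraries where they do the work, as an engineer would, in place of code of your own. Each camera call takes 0.05 s, during which the arm holds its last target. There are 200 camera calls.

## Working session

There is one attempt and no reset: what is moved stays moved. The work goes in short steps, Python scripts to look and compute and a shell command to move; the robot and the scene stay as the last step left them, time stands still between calls to the robot, and variables do not carry over. Pictures are saved under pics/ and viewed, at most 10 in all, crops included, and the job is handed in when it is done.

```bash
ls; mkdir -p pics; python3 - <<'E'
from bench import monitor, imaging, bot
import cv2,numpy as np,pickle
s=monitor.sense();print(s)
for n in ("scene","top"):
    f=imaging.grab_frame(n);pickle.dump(f,open(n+'.pkl','wb'))
    print(n,f['fov_y'],f['cx'],f['cy'],f['R'],f['t'])
    cv2.imwrite(f'pics/{n}.png',cv2.resize(f['frame'][:,:,::-1],(800,600),interpolation=cv2.INTER_CUBIC))
E
```

```text
pics
{'time_s': 0.0, 'joint_positions': array([-1.25399666e+00,  2.41422408e-01,  3.72171098e-03,  1.33518445e+00,
        1.90020518e-05,  1.57081115e+00]), 'qd': array([-6.26071315e-04,  1.00426105e-04, -1.72041520e-03,  6.27614118e-06,
       -3.52986805e-05,  1.31862177e-03]), 'tau': array([ 3.17159402e-04, -3.72320688e+01,  2.52406651e+01,  1.69512222e-02,
       -5.71648764e-05, -4.24985657e-06]), 'position': array([ 0.15557355, -0.47452059,  0.23040728]), 'ee_rot': array([-3.13950384e+00, -1.89710536e-05,  3.16784808e-01]), 'contact_force': array([-0.13197933,  0.28196567, -0.09162359]), 'ft_torque': array([-0.03151892,  0.04706002, -0.0011556 ]), 'gripper_force': 0.0, 'finger_gap': 0.08528248421876268}
scene 54.39324761384468 253.4636835780788 185.60195560497573 [[ 0.75932991  0.65069002 -0.00453746]
 [ 0.33552778 -0.39750346 -0.85405627]
 [-0.55752955  0.64698802 -0.52016084]] [-0.45986708 -0.09138843  1.53322578]
top 45.50089826253125 256.96239433546583 191.8278433345902 [[ 3.98737991e-02 -9.99204344e-01 -8.71086598e-04]
 [-9.73476815e-01 -3.86505438e-02 -2.25497287e-01]
 [ 2.25284200e-01  9.83941612e-03 -9.74243406e-01]] [0.04941999 0.56404298 1.20710929]
```

View pics/scene.png

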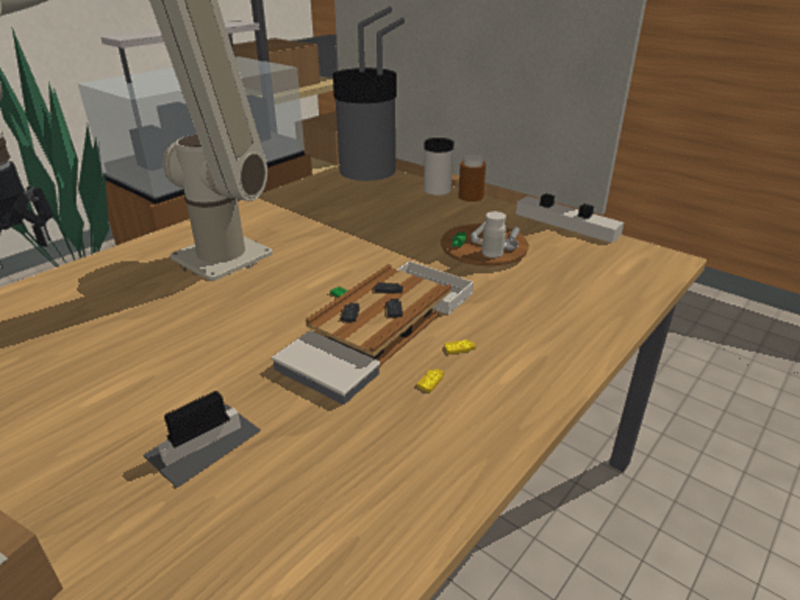

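View pics/top.png

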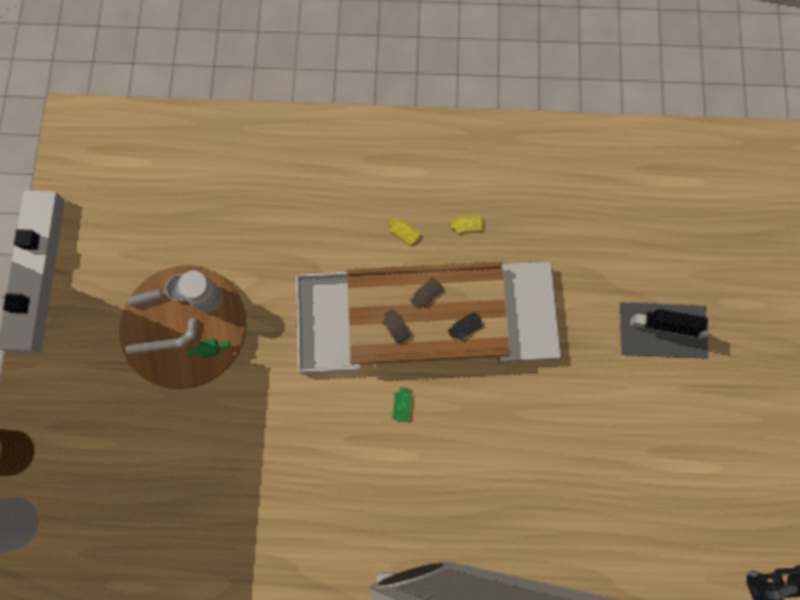

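The top view shows the tray at the left (+y) end (pixel 325,322), the board centre near (428,315), the case at the right, and the scraper on its mat at (672,325). The three dark chips are at (397,326), (427,292) and (465,326). Next I measure with depth from both cameras.

```bash
cat > h.py <<'E'
import numpy as np,pickle,cv2
def cloud(f):
    h,w=f['depth'].shape;F=h/2/np.tan(np.radians(f['fov_y']/2))
    u,v=np.meshgrid(np.arange(w),np.arange(h));d=f['depth']
    P=np.stack([(u-f['cx'])/F*d,(v-f['cy'])/F*d,d],-1)
    return (P-f['t'])@f['R']
def proj(f,X):
    c=f['R']@X+f['t'];F=f['depth'].shape[0]/2/np.tan(np.radians(f['fov_y']/2));return f['cx']+F*c[0]/c[2],f['cy']+F*c[1]/c[2]
def rect(p):
    r=cv2.minAreaRect(p[:,:2].astype(np.float32)*1000);return np.round(r[0],1),np.round(r[1],1),round(r[2],1)
E
python3 - <<'E'
from h import *
for n in('top','scene'):
    f=pickle.load(open(n+'.pkl','rb'));P=cloud(f);c=f['frame'].astype(int)
    ok=(f['depth']>0)
    if n=='top':
        for nm,(u,v) in dict(mat1=(623,305),mat2=(705,308),mat3=(706,356),mat4=(623,353),handL=(652,321),handR=(702,328),bl=(640,321),traywall=(299,320),trayfl=(325,320),case=(530,310),boardTL=(350,285),boardBR=(505,335),mid=(428,316),c1=(397,326),c2=(427,292),c3=(465,326)).items():
            print(nm,np.round(P[int(v/1.5625),int(u/1.5625)]*1000,1))
    x,y,z=P[...,0],P[...,1],P[...,2]
    # mat region
    reg=ok&(x>.3)&(x<.65)&(y<-.2)&(y>-.6)&(z<.2)
    print(n,'hand',rect(P[reg&(z>.055)]),'z99',np.percentile(z[reg],99.8), 'n',(reg&(z>.055)).sum(), P[reg&(z>.055)].mean(0))
    print(n,'blade',rect(P[reg&(z>.012)&(z<.032)]))
    dark=(c.max(-1)<95)&(z<.012)&reg
    print(n,'mat',rect(P[dark]),P[dark].mean(0))
    b=ok&(x>.3)&(x<.65)&(y>-.2)&(y<.35)&(z>.045)&(z<.09)
    print(n,'board',rect(P[b]),b.sum(),np.percentile(z[b],[5,50,95]))
    b=ok&(x>.3)&(x<.65)&(y>-.2)&(y<.35)&(z>.02)&(z<.04)
    print(n,'tray/case',rect(P[b]))
    ch=ok&(x>.3)&(x<.65)&(y>-.2)&(y<.35)&(z>.045)&(z<.09)&(c.max(-1)<90)
    k,l,st,ce=cv2.connectedComponentsWithStats(ch.astype(np.uint8))
    for i in range(1,k):
        if st[i,4]>30: print('chip',P[l==i].mean(0).round(3),rect(P[l==i]))
E
```

```text
mat1 [ 581.7 -336.8    6.9]
mat2 [ 583.3 -492.5    0.9]
mat3 [ 494.2 -485.7    5.4]
mat4 [ 494.6 -335.8    1.7]
handL [ 540.3 -368.2   71.7]
handR [ 529.1 -448.3   88.3]
bl [ 545.  -354.9   45.6]
traywall [527.1 258.   28.3]
trayfl [532.8 212.    9. ]
case [ 559.5 -160.8   35.9]
boardTL [585.5 164.7  66.9]
boardBR [ 507.1 -112.4   60.4]
mid [535.9  26.2  58.1]
c1 [514.3  78.   71.1]
c2 [578.7  28.   69.8]
c3 [518.6 -39.5  73.1]
top hand (array([ 542. , -412.7]), array([91.7, 26.2]), 81.4) z99 0.09261662048020464 n 408 [ 0.53980553 -0.40874952  0.08404156]
top blade (array([ 538.5, -338.1]), array([274.2, 127. ]), 89.5)
top mat (array([ 534.5, -347.8]), array([103.4, 294.7]), 3.4) [ 0.52859388 -0.40253063  0.00602808]
top board (array([543.3,  27.6]), array([171.7, 280.6]), 5.4) 6140 [0.05856633 0.06320961 0.0719229 ]
top tray/case (array([543.2,  28.3]), array([181.3, 470.4]), 5.4)
chip [0.607 0.137 0.063] (array([607.4, 135.2]), array([ 3.8, 61.9]), 5.8)
chip [0.574 0.027 0.069] (array([573.5,  26.9]), array([29.4, 57.1]), 48.0)
chip [0.511 0.078 0.069] (array([513.4,  79. ]), array([61. , 29.5]), 32.5)
chip [ 0.518 -0.043  0.069] (array([517.2, -42.2]), array([32.4, 61.5]), 38.4)
scene hand (array([ 542.6, -415.1]), array([90.6, 28.3]), 82.7) z99 0.08914653090529617 n 615 [ 0.54779211 -0.41868389  0.07731762]
scene blade (array([ 520.2, -313.4]), array([303.5, 160.2]), 68.8)
scene mat (array([ 565.3, -365.4]), array([178.7, 324.4]), 3.9) [ 0.55505985 -0.39072843  0.00334943]
scene board (array([541.9,  26.2]), array([174.2, 283.4]), 5.4) 2796 [0.05564067 0.06076998 0.0688148 ]
scene tray/case (array([542.5,  27.3]), array([184.5, 472.2]), 5.6)
chip [0.516 0.076 0.066] (array([513.5,  78. ]), array([65.3, 35. ]), 33.7)
chip [0.579 0.023 0.067] (array([574.2,  26.2]), array([33.2, 61.6]), 45.7)
chip [ 0.522 -0.047  0.067] (array([517.1, -43.1]), array([34.1, 64.2]), 35.2)
```

```bash
cat >> h.py <<'E'
def go(x,y,z,yawdeg):
    from bench import monitor; from scipy.spatial.transform import Rotation as Ro
    s=monitor.sense();R=Ro.from_euler('xyz',s['ee_rot']).as_matrix()
    d=R.T@(np.array([x,y,z])-s['position'])/.12
    t=(yawdeg-np.degrees(s['ee_rot'][2])+180)%360-180
    print('pos',s['position'].round(4),'rpy',s['ee_rot'].round(3),'q',s['joint_positions'].round(2),'F',s['contact_force'].round(2),'t',s['time_s'],'gap',s['finger_gap'].round(4))
    print('rows',d.round(3),'turn',round(-t/180,3))
E
python3 -m pendant '[[1,0.5,0.1,0,0],[1,1,0.17,0.1,0]]'; python3 -m pendant '[[1,0.5,0.1,0,0],[1,1,0.17,0.1,0]]'; python3 -m pendant '[[1,0.5,0.1,0,0],[1,1,0.17,0.1,-0.1],[1,1,0.17,0.1,-0.1]]'; python3 -c "
from h import *
go(.542,-.414,.14,82)"
```

```text
time_s: 0.35
position: [0.2771, -0.4579, 0.2198]
ee_rot: [3.14, -0.0, 0.314]
contact_force: [-0.5, -1.5, -0.1]
finger_gap: 0.0852
gripper_force: 0.0
time_s: 0.6
position: [0.3986, -0.4391, 0.2075]
ee_rot: [3.14, -0.0, 0.316]
contact_force: [-0.2, -1.5, 0.0]
finger_gap: 0.0851
gripper_force: 0.0
time_s: 0.98
position: [0.5204, -0.4182, 0.1909]
ee_rot: [-3.136, 0.0, 0.641]
contact_force: [-0.5, 0.8, 0.4]
finger_gap: 0.0852
gripper_force: 0.0Traceback (most recent call last):
  File "<string>", line 3, in <module>
    go(.542,-.414,.14,82)
    ~~^^^^^^^^^^^^^^^^^^^
  File "h.py", line 16, in go
    print('pos',s['position'].round(4),'rpy',s['ee_rot'].round(3),'q',s['joint_positions'].round(2),'F',s['contact_force'].round(2),'t',s['time_s'],'gap',s['finger_gap'].round(4))
                                                                                                                                                          ^^^^^^^^^^^^^^^^^^^^^
AttributeError: 'float' object has no attribute 'round'
```

```bash
sed -i "s/s\['finger_gap'\].round(4)/round(s['finger_gap'],4)/" h.py
python3 -m pendant '[[1,0.16,0.08,0.3,-0.25],[1,0.16,0.08,0.3,-0.25],[1,0.16,0.08,0.3,-0.25],[1,0.16,0.08,0.3,-0.25],[1,0.16,0.08,0.3,-0.25]]' >/dev/null;python3 -m pendant '[[1,0,0,0,0],[1,0,0,0,0]]' >/dev/null; python3 - <<'E'
from h import *
go(.542,-.414,.14,82)
from bench import monitor,imaging
from scipy.spatial.transform import Rotation as Ro
s=monitor.sense();f=imaging.grab_frame('wrist');pickle.dump((s,f),open('w1.pkl','wb'))
cv2.imwrite('pics/w1.png',f['frame'][:,:,::-1]);print(f['mount'])
R=Ro.from_euler('xyz',s['ee_rot']).as_matrix();M=f['mount']
h,w=f['depth'].shape;F=h/2/np.tan(np.radians(f['fov_y']/2));u,v=np.meshgrid(np.arange(w),np.arange(h));d=f['depth']
P=np.stack([(u-f['cx'])/F*d,(v-f['cy'])/F*d,d],-1)@M[:3,:3].T+M[:3,3];P=P@R.T+s['position']
x,y,z=P[...,0],P[...,1],P[...,2];ok=(d>0)&(abs(x-.54)<.12)&(abs(y+.414)<.14)
k=ok&(z>.07)&(z<.1);print('hand',rect(P[k]),np.median(z[k]))
k=ok&(z>.015)&(z<.04);print('blade',rect(P[k]))
k=ok&(z<.012)&(f['frame'].max(-1)<95);print('mat',rect(P[k]),np.median(z[k]))
E
```

```text
pos [ 0.538  -0.4176  0.1592] rpy [-3.141 -0.     1.415] q [-0.66  0.64  0.44  1.37 -0.    1.07] F [-0.15  0.62 -0.09] t 1.85 gap 0.0856
rows [0.034 0.028 0.16 ] turn -0.005
[[ 5.12666780e-04 -9.65354865e-01 -2.60940073e-01  6.60724029e-02]
 [ 9.99998900e-01  1.31720236e-04  1.47738690e-03  2.03041872e-04]
 [-1.39183154e-03 -2.60940544e-01  9.65353871e-01 -1.42420862e-01]
 [ 0.00000000e+00  0.00000000e+00  0.00000000e+00  1.00000000e+00]]
hand (array([ 541.3, -414.3]), array([88.8, 24. ]), 81.5) 0.08751624224351437
blade (array([ 551.7, -359.7]), array([16.4, 20.6]), 81.1)
mat (array([ 517.6, -428.9]), array([210.4, 159. ]), 79.7) 0.0036770543168721664
```

View pics/w1.png

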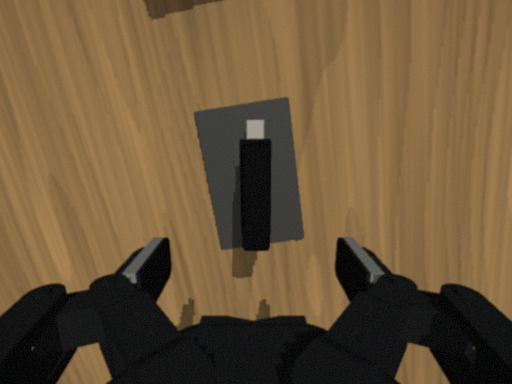

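```bash
python3 -m pendant '[[1,0.03,0.023,0.3,-0.003],[1,0.03,0.023,0.6,-0.003],[1,0.03,0.023,0.88,-0.003],[1,0.03,0.023,0.88,-0.003]]' 80 ; python3 -m pendant '[[0,0,0,0,0],[0,0,0,0,0],[0,0,0,0,0],[0,0,0,0,0],[0,0,0,0,0]]' 80;python3 -m pendant '[[0,0,0,-0.1,0],[0,0,0,-0.4,0],[0,0,0,-0.5,0],[0,0,0,-0.5,0]]' 80; python3 -m pendant '[[0,0,0,0,0],[0,0,0,0,0],[0,0,0,0,0]]'; python3 - <<'E'
from h import *
go(.554,-.098,.15,185.4)
from bench import monitor
print(monitor.sense())
E
```

```text
time_s: 2.4
position: [0.539, -0.4126, 0.0502]
ee_rot: [-3.135, -0.004, 1.425]
contact_force: [0.4, -0.0, 0.6]
finger_gap: 0.0856
gripper_force: 0.0
time_s: 3.02
position: [0.542, -0.415, 0.0553]
ee_rot: [3.14, 0.001, 1.426]
contact_force: [-0.5, 0.2, 5.3]
finger_gap: 0.0231
gripper_force: 78.9
time_s: 3.52
position: [0.542, -0.4148, 0.1146]
ee_rot: [3.14, 0.001, 1.426]
contact_force: [-0.1, 0.3, -2.3]
finger_gap: 0.0228
gripper_force: 78.5
time_s: 3.9
position: [0.5409, -0.4141, 0.1126]
ee_rot: [-3.14, -0.001, 1.426]
contact_force: [0.0, -0.4, -1.9]
finger_gap: 0.023
gripper_force: 78.5
pos [ 0.5409 -0.4141  0.1126] rpy [-3.140e+00 -1.000e-03  1.426e+00] q [-0.65  0.67  0.36  1.27  0.    1.06] F [ 0.01 -0.39 -1.88] t 3.9 gap 0.023
rows [ 2.622 -0.273 -0.309] turn -0.576
{'time_s': 3.9, 'joint_positions': array([-6.53358794e-01,  6.69759259e-01,  3.64628450e-01,  1.26754470e+00,
        3.45038591e-05,  1.06247756e+00]), 'qd': array([ 0.002296  , -0.00250869,  0.00551859,  0.0008958 , -0.00016847,
        0.00080162]), 'tau': array([ 1.25265797e-03, -5.73734486e+01,  2.55678695e+01,  2.09499872e-02,
       -1.25562208e-03,  3.37057998e-05]), 'position': array([ 0.54091242, -0.41406493,  0.11258056]), 'ee_rot': array([-3.13996786e+00, -9.44756129e-04,  1.42575550e+00]), 'contact_force': array([ 0.01394839, -0.39404626, -1.8780661 ]), 'ft_torque': array([ 0.03907737, -0.06875058,  0.02059274]), 'gripper_force': 78.46155166625977, 'finger_gap': 0.02302996637483335}
```

```bash
python3 -m pendant '[[0,0.05,0,-0.15,0],[0,0.3,-0.03,-0.31,-0.05],[0,0.6,-0.06,-0.31,-0.1],[0,0.9,-0.08,-0.31,-0.15],[0,1,-0.1,-0.31,-0.2]]' >/dev/null; python3 - <<'E'
from h import *
go(.554,-.098,.15,185.4)
E
```

```text
pos [ 0.5476 -0.2915  0.1529] rpy [3.140e+00 1.000e-03 2.062e+00] q [-0.49  0.52  0.21  1.26  0.    0.59] F [-0.42  0.15 -2.54] t 4.525 gap 0.0235
rows [1.397 0.808 0.024] turn -0.374
```

```bash
python3 -m pendant '[[0,0.2,0.1,0,-0.05],[0,0.4,0.25,0,-0.1],[0,0.65,0.4,0,-0.15],[0,0.8,0.5,0,-0.2],[0,0.9,0.6,0,-0.25]]' >/dev/null; python3 - <<'E'
from h import *
go(.554,-.098,.15,185.4)
E
```

```text
pos [ 0.5609 -0.1634  0.1527] rpy [3.141e+00 2.000e-03 2.846e+00] q [-0.28  0.45  0.09  1.22  0.    0.01] F [ 0.52 -0.72 -2.87] t 5.15 gap 0.023
rows [0.214 0.505 0.022] turn -0.124
```

```bash
python3 -m pendant '[[0,0.1,0.25,0,-0.06],[0,0.21,0.51,0.02,-0.124],[0,0.21,0.51,0.02,-0.124],[0,0.21,0.51,0.02,-0.124]]' >/dev/null; python3 -m pendant '[[0,0,0,0,0],[0,0,0,0,0]]' ; python3 - <<'E'
from h import *
go(.5543,-.095,.12,185.4)
from bench import imaging
f=imaging.grab_frame('top');P=cloud(f)
cv2.imwrite('pics/t2.png',cv2.resize(f['frame'][140:260,170:370][:,:,::-1],(800,480),interpolation=cv2.INTER_CUBIC))
f=imaging.grab_frame('scene')
cv2.imwrite('pics/s2.png',cv2.resize(f['frame'][140:260,160:320][:,:,::-1],(800,600),interpolation=cv2.INTER_CUBIC))
E
```

```text
time_s: 5.9
position: [0.5547, -0.0997, 0.1486]
ee_rot: [-3.141, 0.0, -3.056]
contact_force: [-0.0, -0.1, -2.1]
finger_gap: 0.023
gripper_force: 78.9
pos [ 0.5547 -0.0997  0.1486] rpy [-3.141  0.    -3.056] q [-0.18  0.41  0.03  1.19 -0.   -0.26] F [-0.02 -0.07 -2.11] t 5.9 gap 0.023
rows [-0.     0.04   0.239] turn -0.003
```

View pics/s2.png

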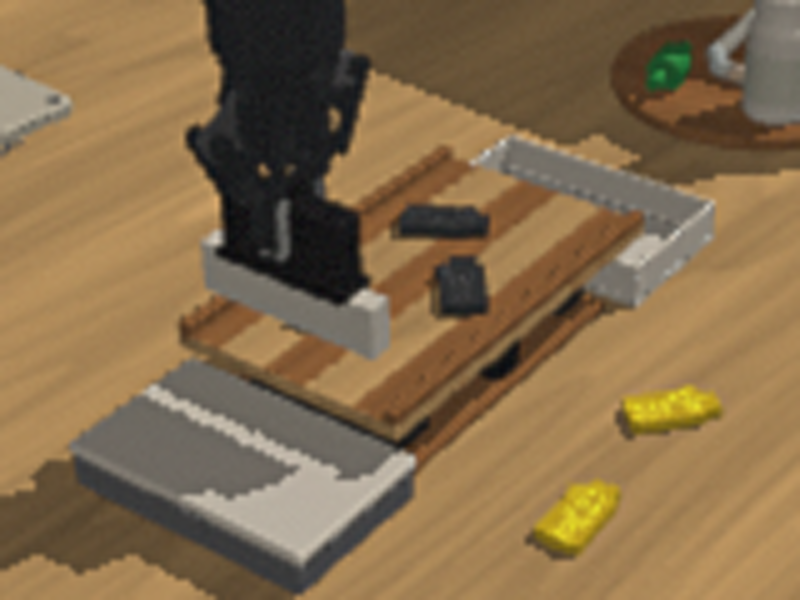

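The scene crop shows the blade level over the far end, between the rails and behind the chips, with the tray at the other end. I now descend and feel for the board.

```bash
python3 -m pendant '[[0,0,0,0.15,0],[0,0,0,0.27,0],[0,0,0,0.31,0],[0,0,0,0.31,0]]'; python3 -m pendant '[[0,0,0,0.015,0],[0,0,0,0.015,0]]';python3 -m pendant '[[0,0,0,0.015,0],[0,0,0,0.015,0]]';python3 -m pendant '[[0,0,0,0.015,0],[0,0,0,0.015,0]]'
```

```text
time_s: 6.5
position: [0.5543, -0.099, 0.1109]
ee_rot: [3.141, -0.001, -3.054]
contact_force: [-0.9, 0.1, -1.2]
finger_gap: 0.0226
gripper_force: 78.9
time_s: 6.75
position: [0.5551, -0.099, 0.11]
ee_rot: [-3.141, 0.001, -3.054]
contact_force: [0.4, -0.6, -1.2]
finger_gap: 0.0228
gripper_force: 78.9
time_s: 7.0
position: [0.5551, -0.0991, 0.1081]
ee_rot: [-3.141, 0.001, -3.054]
contact_force: [0.2, -0.8, -0.4]
finger_gap: 0.023
gripper_force: 79.0
time_s: 7.25
position: [0.555, -0.0992, 0.1062]
ee_rot: [-3.141, 0.001, -3.054]
contact_force: [0.8, -1.6, 0.5]
finger_gap: 0.0229
gripper_force: 79.1
```

```bash
python3 -m pendant '[[0,0,0,0.02,0],[0,0,0,0.035,0],[0,0,0,0.035,0],[0,0,0,0.035,0]]'; python3 -m pendant '[[0,0,0,0.01,0],[0,0,0,0.01,0],[0,0,0,0.01,0]]'; python3 -c "
from h import *
go(.54,.0,.111,185.4)"
```

```text
time_s: 7.75
position: [0.555, -0.0993, 0.1021]
ee_rot: [-3.141, 0.001, -3.054]
contact_force: [1.0, -1.8, 2.9]
finger_gap: 0.0232
gripper_force: 79.4
time_s: 8.12
position: [0.555, -0.0992, 0.1008]
ee_rot: [-3.141, 0.001, -3.054]
contact_force: [1.9, -2.6, 3.9]
finger_gap: 0.023
gripper_force: 79.5
pos [ 0.555  -0.0992  0.1008] rpy [-3.141e+00  1.000e-03 -3.054e+00] q [-0.18  0.45 -0.04  1.07 -0.   -0.26] F [ 1.91 -2.57  3.92] t 8.125 gap 0.023
rows [ 0.053  0.835 -0.086] turn -0.002
```

```bash
python3 -m pendant '[[0,0,0.05,-0.004,0],[0,0,0.1,-0.009,0],[0,0,0.2,-0.026,0],[0,0,0.3,-0.04,0],[0,0,0.3,-0.04,0]]'; python3 -m pendant '[[0,0,0.1,-0.012,0],[0,0,0.2,-0.021,0],[0,0,0.2,-0.021,0]]'; python3 -c "
from h import *
go(.54,.0,.111,185.4)"
```

```text
time_s: 8.75
position: [0.551, -0.0609, 0.1055]
ee_rot: [3.139, -0.0, -3.052]
contact_force: [-0.5, -1.3, 4.8]
finger_gap: 0.023
gripper_force: 79.9
time_s: 9.12
position: [0.5491, -0.0371, 0.1082]
ee_rot: [3.14, 0.0, -3.052]
contact_force: [-0.3, -1.4, 6.2]
finger_gap: 0.0232
gripper_force: 80.1
pos [ 0.5491 -0.0371  0.1082] rpy [ 3.14   0.    -3.052] q [-0.07  0.42 -0.07  1.08  0.   -0.16] F [-0.3  -1.4   6.17] t 9.125 gap 0.0232
rows [ 0.048  0.315 -0.023] turn -0.002
```

```bash
python3 -m pendant '[[0,0,0.06,-0.01,0],[0,0,0.12,-0.017,0],[0,0,0.12,-0.017,0]]'; python3 -m pendant '[[0,0,0.06,-0.005,0],[0,0,0.1,-0.008,0],[0,0,0.1,-0.008,0]]'; python3 -c "
from h import *
go(.54,.0,.111,185.4)"
```

```text
time_s: 9.5
position: [0.5477, -0.0232, 0.1098]
ee_rot: [3.139, -0.0, -3.053]
contact_force: [0.7, -0.8, 5.1]
finger_gap: 0.0234
gripper_force: 79.9
time_s: 9.88
position: [0.5467, -0.012, 0.1107]
ee_rot: [3.14, -0.0, -3.053]
contact_force: [0.0, -0.8, 3.0]
finger_gap: 0.0227
gripper_force: 79.8
pos [ 0.5467 -0.012   0.1107] rpy [ 3.14  -0.    -3.053] q [-0.02  0.41 -0.08  1.08  0.   -0.11] F [ 0.01 -0.83  3.03] t 9.875 gap 0.0227
rows [ 0.047  0.105 -0.003] turn -0.002
```

```bash
python3 -m pendant '[[0,0,0.06,-0.003,0],[0,0,0.12,-0.004,0],[0,0,0.12,-0.004,0]]'; python3 -m pendant '[[0,0,0.06,-0.001,0],[0,0,0.06,-0.001,0]]'; python3 -c "
from h import *
go(.54,.0,.111,185.4)"
```

```text
time_s: 10.25
position: [0.5455, 0.0027, 0.1112]
ee_rot: [3.14, -0.0, -3.053]
contact_force: [-0.8, 0.1, 2.5]
finger_gap: 0.0233
gripper_force: 79.6
time_s: 10.5
position: [0.5449, 0.0096, 0.1112]
ee_rot: [3.14, -0.0, -3.053]
contact_force: [0.6, -0.6, 1.8]
finger_gap: 0.0231
gripper_force: 79.5
pos [0.5449 0.0096 0.1112] rpy [ 3.14  -0.    -3.053] q [ 0.02  0.41 -0.08  1.08  0.   -0.07] F [ 0.57 -0.6   1.8 ] t 10.5 gap 0.0231
rows [ 0.047 -0.076  0.002] turn -0.002
```

```bash
python3 -m pendant '[[0,0,0.04,0.001,0],[0,0,0.04,0.001,0]]'; python3 -m pendant '[[0,0,0.04,0.001,0],[0,0,0.04,0.001,0]]'
```

```text
time_s: 10.75
position: [0.5446, 0.0138, 0.1113]
ee_rot: [3.141, -0.0, -3.054]
contact_force: [-0.6, -1.8, 2.3]
finger_gap: 0.0227
gripper_force: 79.6
time_s: 11.0
position: [0.5443, 0.0186, 0.1113]
ee_rot: [3.141, 0.0, -3.054]
contact_force: [-0.2, -2.2, 2.2]
finger_gap: 0.0231
gripper_force: 79.6
```

```bash
python3 -m pendant '[[0,0,0.04,0.004,0],[0,0,0.04,0.004,0]]'; python3 -m pendant '[[0,0,0.04,0.004,0],[0,0,0.04,0.004,0]]'; python3 -m pendant '[[0,0,0.04,0.002,0],[0,0,0.04,0.002,0]]'
```

```text
time_s: 11.25
position: [0.5442, 0.0228, 0.1112]
ee_rot: [-3.141, 0.001, -3.054]
contact_force: [-0.4, -3.9, 5.3]
finger_gap: 0.0231
gripper_force: 79.8
time_s: 11.5
position: [0.5442, 0.0272, 0.1112]
ee_rot: [-3.14, 0.002, -3.054]
contact_force: [0.4, -4.1, 6.7]
finger_gap: 0.0233
gripper_force: 80.1
time_s: 11.75
position: [0.5439, 0.0319, 0.1111]
ee_rot: [-3.14, 0.002, -3.054]
contact_force: [0.6, -4.9, 7.7]
finger_gap: 0.023
gripper_force: 80.2
```

```bash
python3 -m pendant '[[0,0,0.06,-0.002,0],[0,0,0.12,-0.002,0],[0,0,0.12,-0.002,0]]'; python3 -m pendant '[[0,0,0.06,0.001,0],[0,0,0.12,0.003,0],[0,0,0.12,0.003,0]]'; python3 -m pendant '[[0,0,0.05,0.003,0],[0,0,0.1,0.007,0],[0,0,0.1,0.007,0]]'
```

```text
time_s: 12.12
position: [0.5421, 0.0474, 0.1107]
ee_rot: [3.141, 0.001, -3.054]
contact_force: [0.2, -3.3, 5.6]
finger_gap: 0.0226
gripper_force: 80.0
time_s: 12.5
position: [0.5406, 0.0622, 0.11]
ee_rot: [3.14, 0.0, -3.053]
contact_force: [1.1, -2.1, 5.2]
finger_gap: 0.0232
gripper_force: 80.0
time_s: 12.88
position: [0.5395, 0.0738, 0.1091]
ee_rot: [3.141, 0.0, -3.053]
contact_force: [0.2, -2.1, 6.2]
finger_gap: 0.0231
gripper_force: 80.0
```

```bash
python3 -m pendant '[[0,0,0.07,0.004,0],[0,0,0.13,0.008,0],[0,0,0.13,0.008,0]]'; python3 -m pendant '[[0,0,0.08,0.008,0],[0,0,0.15,0.017,0],[0,0,0.15,0.017,0]]'; python3 -m pendant '[[0,0,0.08,0.01,0],[0,0,0.16,0.023,0],[0,0,0.16,0.023,0]]'; python3 - <<'E'
from h import *
go(.53,.15,.111,185.4)
from bench import imaging
f=imaging.grab_frame('top')
cv2.imwrite('pics/t3.png',cv2.resize(f['frame'][150:250,180:340][:,:,::-1],(800,500),interpolation=cv2.INTER_CUBIC))
E
```

```text
time_s: 13.25
position: [0.5378, 0.09, 0.1079]
ee_rot: [3.14, -0.0, -3.053]
contact_force: [-0.6, -0.5, 3.0]
finger_gap: 0.0233
gripper_force: 79.8
time_s: 13.62
position: [0.5363, 0.1081, 0.1059]
ee_rot: [3.14, -0.0, -3.053]
contact_force: [-0.6, 0.3, 3.9]
finger_gap: 0.0231
gripper_force: 79.9
time_s: 14.0
position: [0.5346, 0.1273, 0.1031]
ee_rot: [3.14, -0.0, -3.053]
contact_force: [0.2, 0.0, 4.1]
finger_gap: 0.0231
gripper_force: 79.8
pos [0.5346 0.1273 0.1031] rpy [ 3.14  -0.    -3.053] q [ 0.23  0.42 -0.08  1.07  0.    0.14] F [0.16 0.04 4.14] t 14.0 gap 0.0231
rows [ 0.022  0.192 -0.066] turn -0.002
```

View pics/t3.png

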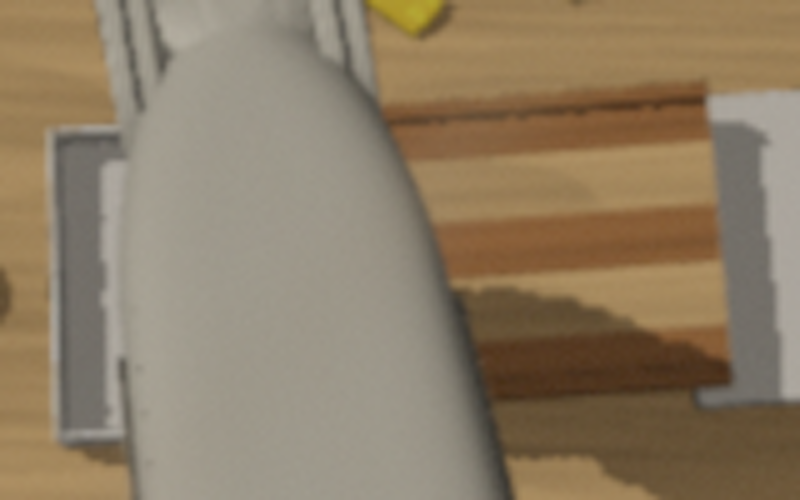

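The top view shows the board bare behind the arm; whatever lies ahead of the blade is hidden. I continue the stroke off the tray end.

```bash
python3 -m pendant '[[0,0,0.06,0.008,0],[0,0,0.12,0.015,0],[0,0,0.12,0.015,0]]'; python3 -m pendant '[[0,0,0.06,0.004,0],[0,0,0.12,0.007,0],[0,0,0.12,0.007,0]]'; python3 -m pendant '[[0,0,0.06,0.001,0],[0,0,0.1,0.001,0],[0,0,0.1,0.001,0]]'; python3 - <<'E'
from h import *
go(.53,.15,.111,185.4)
from bench import imaging
f=imaging.grab_frame('scene')
cv2.imwrite('pics/s3.png',cv2.resize(f['frame'][130:250,180:340][:,:,::-1],(800,600),interpolation=cv2.INTER_CUBIC))
E
```

```text
time_s: 14.42
position: [0.5334, 0.1411, 0.1014]
ee_rot: [3.14, -0.0, -3.053]
contact_force: [0.2, 0.2, 5.7]
finger_gap: 0.0229
gripper_force: 79.9
time_s: 14.8
position: [0.5321, 0.1557, 0.1005]
ee_rot: [3.14, -0.0, -3.053]
contact_force: [-0.5, 0.2, 4.3]
finger_gap: 0.0229
gripper_force: 79.8
time_s: 15.18
position: [0.531, 0.1673, 0.1004]
ee_rot: [3.14, -0.0, -3.053]
contact_force: [-0.6, -1.4, 2.8]
finger_gap: 0.0228
gripper_force: 79.6
pos [0.531  0.1673 0.1004] rpy [ 3.14  -0.    -3.053] q [ 0.3   0.44 -0.06  1.07  0.    0.22] F [-0.55 -1.42  2.81] t 15.175 gap 0.0228
rows [ 0.021 -0.143 -0.089] turn -0.002
```

View pics/s3.png

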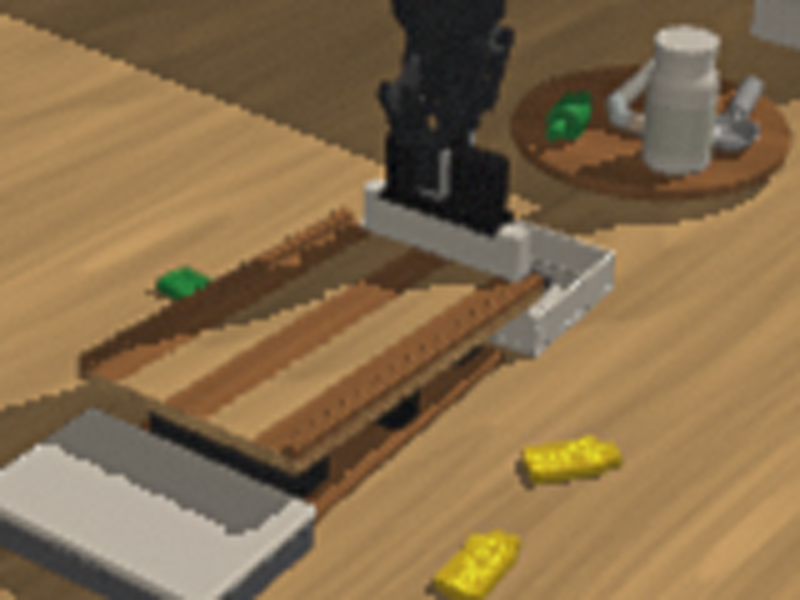

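The scene crop shows the board clear and the blade at the tray end (450,230). I lift, back off and check the chips.

```bash
python3 -m pendant '[[0,0,0,-0.1,0],[0,0,0,-0.3,0],[0,0,0,-0.45,0],[0,0,-0.1,-0.45,0],[0,0,-0.3,-0.45,0]]'>/dev/null; python3 -m pendant '[[0,0,-0.3,0,0],[0,0,-0.6,0,0],[0,0,-1,0,0]]' >/dev/null;  python3 -m pendant '[[0,0,-0.3,0,0.05],[0,0,-0.6,0,0.1],[0,0,-1,0,0.15],[0,0,-1,0,0.2],[0,0,-1,0,0.2]]' >/dev/null; python3 - <<'E'
from h import *
go(.541,-.414,.15,81.7)
from bench import imaging
f=imaging.grab_frame('top');P=cloud(f)
cv2.imwrite('pics/t4.png',cv2.resize(f['frame'][160:250,170:290][:,:,::-1],(800,600),interpolation=cv2.INTER_CUBIC))
e=np.array([-.0941,.9956]);l=np.array([.9956,.0941]);d=P[...,:2]-np.array([.5428,.027])-.18*e
a,b,z=d@e,d@l,P[...,2]
m=(abs(a)<.07)&(abs(b)<.1)&(f['frame'].max(-1)<75)&(z<.05)&(z>.008)
k,lab,st,_=cv2.connectedComponentsWithStats(m.astype(np.uint8))
for i in range(1,k):
    if st[i,4]>15:q=lab==i;print(st[i,4],a[q].min(),a[q].max(),b[q].min(),b[q].max(),z[q].min(),z[q].max())
E
```

```text
pos [ 0.554  -0.1096  0.1531] rpy [-3.141e+00 -3.000e-03  2.601e+00] q [-0.2   0.41  0.04  1.2   0.    0.35] F [ 0.43  0.75 -2.32] t 16.85 gap 0.0228
rows [-1.214 -2.23   0.024] turn 0.374
229 -0.01389697610737383 0.030597914676499312 -0.034817698508423485 0.051154011659450195 0.008453416116980644 0.04196750018516002
53 -0.03208330733300799 -0.02413331786768873 -0.03016659377040123 0.024528223540594855 0.008903531057529666 0.0437505982054766
```

View pics/t4.png

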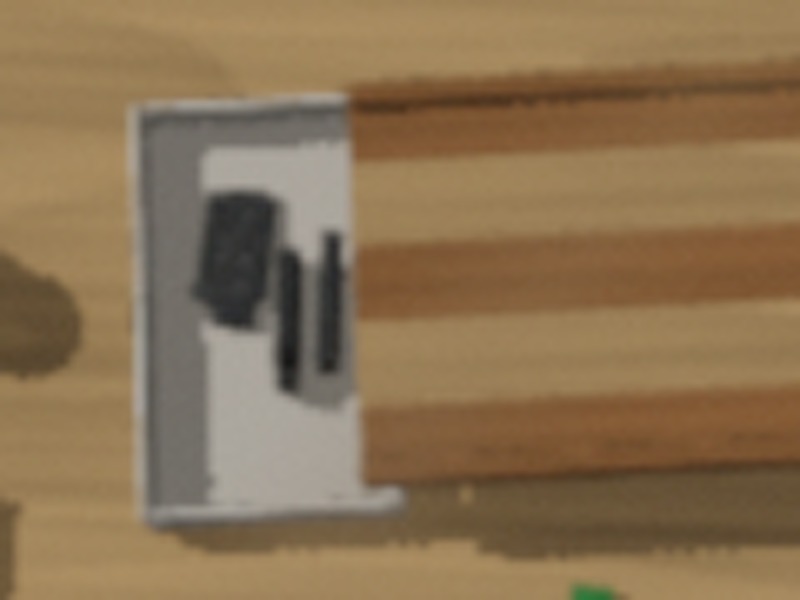

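The crop shows all three chips inside the tray: one flat at (238,260) and two standing on edge at (290,320) and (330,300). All are well below 40 mm. Now I return the scraper to its mat.

```bash
python3 -m pendant '[[0,-0.12,-0.22,0,0.05],[0,-0.24,-0.45,0,0.1],[0,-0.36,-0.67,0,0.15],[0,-0.5,-0.9,0,0.2],[0,-0.5,-0.9,0,0.25]]' >/dev/null; python3 - <<'E'
from h import *
go(.541,-.414,.15,81.7)
E
```

```text
pos [ 0.5507 -0.2336  0.1538] rpy [-3.141  0.     1.811] q [-0.4   0.48  0.14  1.24 -0.    0.93] F [-0.57  0.09 -2.34] t 17.525 gap 0.023
rows [-1.441 -0.436  0.032] turn 0.122
```

```bash
python3 -m pendant '[[0,-0.3,-0.1,0,0.05],[0,-0.6,-0.2,0,0.1],[0,-0.9,-0.3,0,0.12],[0,-1,-0.43,0,0.12]]' >/dev/null;python3 -m pendant '[[0,-0.4,0,0,0],[0,-0.4,0,0,0],[0,-0.4,0,0,0]]' >/dev/null; python3 - <<'E'
from h import *
go(.541,-.4135,.062,81.7)
E
```

```text
pos [ 0.5234 -0.4074  0.154 ] rpy [-3.14e+00 -1.00e-03  1.44e+00] q [-0.66  0.61  0.37  1.33  0.    1.04] F [ 0.17  0.86 -2.78] t 18.4 gap 0.0228
rows [-0.033  0.153  0.766] turn 0.004
```

```bash
python3 -m pendant '[[0,-0.03,0.15,0.2,0],[0,-0.03,0.15,0.5,0.004],[0,-0.03,0.15,0.7,0.004],[0,-0.03,0.15,0.76,0.004],[0,-0.03,0.15,0.76,0.004]]';  python3 -m pendant '[[0,0,0,0.02,0],[0,0,0,0.045,0],[0,0,0,0.045,0]]'; python3 -m pendant '[[0,0,0,0.01,0],[0,0,0,0.01,0]]'
```

```text
time_s: 19.02
position: [0.5415, -0.4134, 0.0635]
ee_rot: [-3.141, -0.0, 1.427]
contact_force: [0.0, -0.3, -1.8]
finger_gap: 0.0228
gripper_force: 79.3
time_s: 19.4
position: [0.5412, -0.4145, 0.0582]
ee_rot: [3.141, 0.0, 1.426]
contact_force: [0.4, -0.5, -2.0]
finger_gap: 0.0229
gripper_force: 79.3
time_s: 19.65
position: [0.5411, -0.4144, 0.0566]
ee_rot: [-3.141, -0.0, 1.426]
contact_force: [-0.4, -0.1, -2.3]
finger_gap: 0.023
gripper_force: 79.3
```

```bash
python3 -m pendant '[[0,0,0,0.008,0],[0,0,0,0.008,0]]';  python3 -m pendant '[[0,0,0,0.006,0],[0,0,0,0.006,0]]'; python3 -m pendant '[[0,0,0,0.003,0],[0,0,0,0.003,0]]'
```

```text
time_s: 19.9
position: [0.5411, -0.4144, 0.0556]
ee_rot: [-3.141, -0.0, 1.426]
contact_force: [-0.2, 0.1, -1.5]
finger_gap: 0.0233
gripper_force: 79.3
time_s: 20.15
position: [0.5413, -0.4144, 0.0553]
ee_rot: [3.141, 0.0, 1.426]
contact_force: [0.2, 0.7, 0.5]
finger_gap: 0.023
gripper_force: 79.6
time_s: 20.4
position: [0.5413, -0.4144, 0.0553]
ee_rot: [3.141, 0.0, 1.426]
contact_force: [-1.9, 1.7, 3.2]
finger_gap: 0.0227
gripper_force: 79.9
```

```bash
python3 -m pendant '[[0.4,0,0,0,0],[1,0,0,0,0],[1,0,0,0,0],[1,0,0,0,0],[1,0,0,0,0]]';  python3 -m pendant '[[1,0,0,-0.2,0],[1,0,0,-0.6,0],[1,0,0,-0.9,0],[1,0,0,-0.9,0]]'; python3 -m pendant '[[1,-0.3,0,0,0],[1,-0.8,0,0,0],[1,-0.8,0,0,0],[1,-0.8,0,0,0]]'; python3 - <<'E'
from h import *
from bench import imaging
f=imaging.grab_frame('scene');P=cloud(f)
cv2.imwrite('pics/s5.png',cv2.resize(f['frame'][130:330,80:340][:,:,::-1],(780,600),interpolation=cv2.INTER_CUBIC))
x,y,z=P[...,0],P[...,1],P[...,2];k=(abs(x-.54)<.08)&(abs(y+.414)<.07)&(z>.065)&(z<.1);print(rect(P[k]),np.percentile(z[k],[50,99]))
E
```

```text
time_s: 21.02
position: [0.5412, -0.4144, 0.0546]
ee_rot: [-3.142, -0.0, 1.426]
contact_force: [0.1, 0.2, -1.3]
finger_gap: 0.0853
gripper_force: 0.0
time_s: 21.52
position: [0.5432, -0.4159, 0.1674]
ee_rot: [3.134, 0.004, 1.426]
contact_force: [-0.1, -0.6, -0.8]
finger_gap: 0.0852
gripper_force: 0.0
time_s: 22.02
position: [0.5267, -0.509, 0.1607]
ee_rot: [-3.139, -0.002, 1.425]
contact_force: [-0.6, -0.1, 0.4]
finger_gap: 0.0853
gripper_force: 0.0
(array([ 542.2, -415.2]), array([89. , 27.9]), 83.2) [0.08499335 0.09019346]
```

View pics/s5.png

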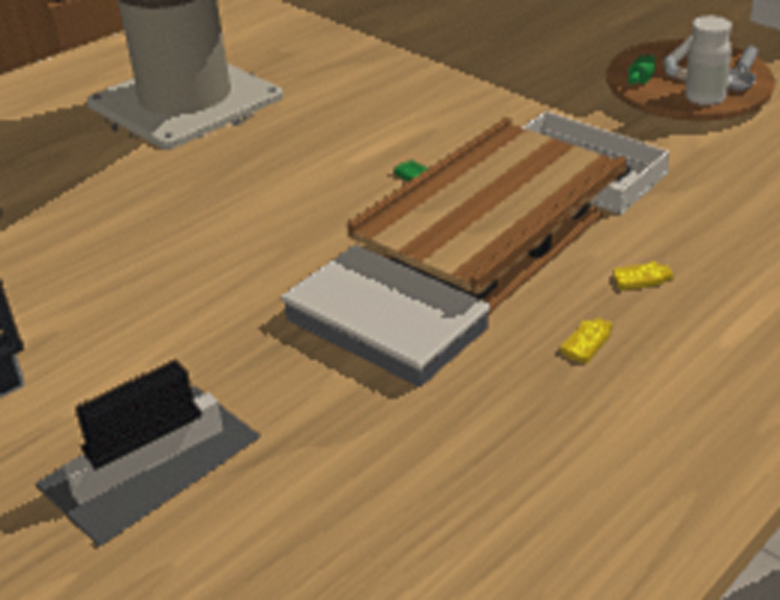

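The scraper stands upright in the middle of its mat (140,430), the board is clear, the chips are in the tray (640,165) and the gripper is away.

```bash
python3 -c "
from bench import bot
print(bot.sign_off())"
```

```text
the job is handed in; nothing more can be done
None
```

I handed the job in: all three chips are in the tray, the scraper stands upright mid-mat, and the sensed pressing force stayed around 3–10 N at the stroke's checkpoints; the sign-off gave no verdict.

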